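Sort the laundry-counter oddments into their trays

TASK

Tidy the laundry counter: put both wooden clothes-pegs side by side in the brown wooden tray, the yellow scrubbing brush in the grey tray, and the lint filter in the dark green tray, each lying flat on the tray's floor, same side up as it lies now. The lint filter is tucked under the low shelf: slide it straight out towards its blue grip until it is clear, and only then lift it, without levering it against the shelf. Leave the detergent bottle and the tin on the shelf undisturbed.

Things in the scene. Friction and masses are not known exactly. Their poses are not given: they have to be found in the camera images.
- peg_a: pale wooden spring clothes-peg with a steel spring, rigid, lying flat on its side: 72 mm long (own x), 18 mm wide (own y), 12 mm high, about 20 g. Origin: centre of its underside. Pick it across its width. It and the other peg are alike and interchangeable.
- peg_b: pale wooden spring clothes-peg with a steel spring, rigid, lying flat on its side: 72 mm long (own x), 18 mm wide (own y), 12 mm high, about 20 g. Origin: centre of its underside. Pick it across its width. It and the other peg are alike and interchangeable.
- brush: scrubbing brush lying bristles down: yellow plastic back with white bristle block below; 96 mm long (own x), 42 mm wide (own y), 34 mm high (bristles the lower 18 mm, then the back, 12 mm at its sides, with a narrow 22 mm wide hump on top), about 110 g. Bristles are rigid. Origin: centre of its underside. Pick it across its width.
- filter: lint filter: flat white frame, dark mesh, 130 mm (own x) by 70 (own y), 10 thick, flat on the counter, 90 g. Origin: centre of underside. Blue grip block on it: 36 mm in x, 24 in y, 10 to 32 mm above the underside, centred at own x = -43. All beyond about own x = -10 lies under the shelf: it must slide 75 (up to 81) mm along own -x to be clear. Fits its tray lengthwise, either way round.
- peg_tray: brown wooden open tray, outside 104 mm (own x) by 168 mm (own y, the long side), 16 mm high, walls and floor 4 mm thick (inside 96 by 160 mm, 12 mm deep). Fixed to the counter. Origin: centre of its underside, at counter level.
- brush_tray: grey plastic open tray, outside 104 mm (own x) by 168 mm (own y, the long side), 16 mm high, walls and floor 4 mm thick (inside 96 by 160 mm, 12 mm deep). Fixed to the counter. Origin: centre of its underside, at counter level.
- filter_tray: dark green open tray, outside 104 mm (own x) by 168 mm (own y, the long side), 16 mm high, walls and floor 4 mm thick (inside 96 by 160 mm, 12 mm deep). Fixed to the counter. Origin: centre of its underside, at counter level.
- riser: low light-teal shelf, fixed: board 160 mm deep (own x), 270 wide (own y), 18 thick, underside 15 mm and top 33 mm above the counter, on an 18 mm wide strip under each side edge, open at front and back. Its front edge (the lip, towards the robot) is at own x = -80 mm. Origin: centre, at counter level.
- detergent: white detergent bottle with a blue cap, loose, standing upright on the back of the shelf: 60 mm diameter, 140 mm high. Origin: centre of its underside. Bystander.
- tin: small tin with a pale lid and an orange band, loose, standing upright on the back of the shelf: 56 mm diameter, 90 mm high. Origin: centre of its underside. Bystander.
Not all that is in view belongs to the job. What is shaped like the filter but pink or purple is not meant.

How it is judged:
By the outcome, as a careful person would: the job done as asked, in the order asked, and still so for the second after the job is handed in, with the robot touching nothing.
It also fails if it takes over 106 s, if anything falls off the work surface, if the arm or the gripper's body presses on something with over 40 N, if the wrist force passes 120 N, or if a joint passes its speed limit or range.

ROBOT

A 6-joint arm with a two-finger parallel gripper is mounted at the origin on the work surface. World frame = base frame: x ahead of the robot, y to its left, z up, the work surface at z = 0. Lengths are in m, angles in degrees, forces in N, time in s.
With the tool pointing down it reaches from about 0.375 to 0.9 m from the base axis. Payload 3.1 kg.
Tool frame: the origin (TCP) lies at the very end of the fingers, on their centre line; the grasp point (between the pads) lies 19 mm behind it; z points along the fingers, y is the line along which they close (so a half turn about z gives the same grasp; the last joint's range is limited). The gripper opens to 87 mm and grips with 3 to 60 N. Pads are 19 mm wide; open, the fingers measure 117 mm over their backs; the gripper's body (75 mm by 190 mm) begins 51 mm behind the grasp point.
Start: joints at [-79.383, 30.224, 82.088, -0, 67.689, -10.227], TCP at [0.222, -0.584, 0.223] pointing down, gripper open.
Joint ranges: [-176.69, 176.69], [-43.24, 126.21], [12.49, 139.97], [-82, 262], [0, 151.66], [-163.58, 163.58]. Speed limits (degrees/s): [159.86, 159.86, 180, 180, 180, 180].

INTERFACE

Orientations are given as a 3x3 rotation matrix whose columns are the frame's x, y, z axes.
In Python, from rig import bot gives the robot as it stands.
- The arm moves only by the tool move_arm, never from a script. Its argument "increments" is a list of rows, each an object with "xyz": the shift along the tool's x, y, z in mm, a list of three; "roll": the turn about the tool's z in rad; "grip": the opening in per cent of the stroke, from 0 (shut) to 100 (fully open). A call has 1 to 5 rows; each row shifts and turns the commanded pose from where the row before left it, along the tool's axes as they then stand; what a row does not reach is not made up. A row lasts 1/12 s, in which the tool goes at most 41.7 mm and 7.16 degrees, less where a joint would pass 70% of its speed; a pose out of reach is approached as far as the arm can. A call is refused whole if a number of a shift passes 41.7 or a number of a turn 0.125, either way. A call with a gripper value outside its range is refused whole. The fingers move at their own pace and stop on an object; the grip force is fixed at half the most. Time passes only in rows, so rows that do not move let the fingers close. It gives the time, the measured TCP pose, the force, the opening and the grip force at its end, in the units of the state.
- bot.read_state(): the state, without advancing time (a new reading comes with each control period).
- bot.capture(name): name is "side" or "top" or "wrist"; returns (picture, depth): 480x640x3 uint8, red, green, blue; 480x640 float32, m along the optical axis (not along the pixel's ray), 0 where there is no reading.
- bot.camera_model(name): a dict with "intrinsics" (3x3 intrinsics, pixels), "rvec" (rotation vector, rad) and "tvec" (3), from world to camera coordinates, as OpenCV has them; the wrist camera has in their place "tool_from_camera" (4x4, takes a point from camera to tool coordinates, whose origin is the TCP and whose axes are the flange's). Camera axes: x right, y down, z forward; pixel columns grow to the right and rows downward; lengths in m; the calibration is good to about 2 mm. A picture is of the moment at which its call begins: read the wrist's pose just before it. camera_model takes no time and is no camera call.
- bot.hand_in(): hands the job in; it is judged then, once.
Trained networks look in the newest picture that a camera, given by its name, has taken for a name from the list of things; names that differ only in an ending like _2 or _b are one class to them, and where a whole thing is asked for, a point or a joint stands for the part that bears it (a point fixed in the world has none). Each returns a list of dicts, best first, with "conf" (0 to 1); they miss things now and then, are a little off and sometimes report something else, mostly with a low value. They report only what shows in the picture. A call takes as long as a camera call. They do not tell look-alikes from the thing itself.
- bot.spot_in(label, camera): "at" ([x, y, z] in m, in the coordinates of the camera as it stood for that picture, good to about 4 mm: the middle of the surface that is visible of it).
- bot.trace(label, camera): "mask" (480x640 bool, what is visible of it).
The state is a dict: "time_s": time; "joint_positions": joint angles; "qvel": joint speeds; "tau": joint torques, N m; "position": TCP position; "tcp_rot": TCP orientation; "force": force on the tool from outside, world axes, zero at the start; "moment": the same for the moment, N m; "opening": opening from 0.0 (shut) to 1.0 (fully open); "grasp_force": force on a finger pad.
Only numpy, scipy, OpenCV 4.12 (cv2) and the standard library are available. Lean on these libraries where they do the work, as an engineer would, in place of code of your own. Each camera call takes 0.05 s, during which the arm holds its last target. There are 200 camera calls.

## Working session

There is one attempt and no reset: what is moved stays moved. The work goes in short steps, Python scripts to look and compute and a tool call to move; the robot and the scene stay as the last step left them, time stands still between calls to the robot, and variables do not carry over. Pictures are saved under pics/ and viewed, at most 14 in all, crops included, and the job is handed in when it is done.

Besides the shell and the picture viewer there is one more tool, called after "Emit:" as name(argument=value, ...), one argument or row to a line, values as JSON. move_arm: Moves the arm, as the interface text tells. Its arguments: {"type":"object","properties":{"increments":{"type":"array"}},"required":["increments"]}

```bash
ls; mkdir -p pics
cat > h.py <<'E'
import numpy as np, cv2
from rig import bot
def cam(name, st=None):
    m=bot.camera_model(name); K=np.array(m["intrinsics"])
    if name=="wrist":
        st=st or bot.read_state(); T=np.eye(4); T[:3,:3]=st["tcp_rot"]; T[:3,3]=st["position"]
        return K, T@np.array(m["tool_from_camera"])
    R=cv2.Rodrigues(np.array(m["rvec"],float))[0]; t=np.array(m["tvec"],float).ravel()
    T=np.eye(4); T[:3,:3]=R.T; T[:3,3]=-R.T@t
    return K,T
def shot(name, png=None):
    K,T=cam(name); im,d=bot.capture(name)
    if png: cv2.imwrite("pics/"+png, im[:,:,::-1])
    return im,d,cloud(d,K,T),K,T
def cloud(d,K,T):
    v,u=np.mgrid[0:d.shape[0],0:d.shape[1]]
    P=np.stack([(u-K[0,2])/K[0,0]*d,(v-K[1,2])/K[1,1]*d,d],-1)
    W=P@T[:3,:3].T+T[:3,3]; W[d==0]=np.nan
    return W
def rect(P):
    "min-area rect of world xy points: centre, (long,short), yaw of long side deg"
    (c,(w,h),a)=cv2.minAreaRect((P[:,:2]*1000).astype(np.float32))
    if w<h: w,h,a=h,w,a+90
    return np.round(c,1),(round(w,1),round(h,1)),round((a+90)%180-90,1)
E
python3 - <<'E'
from h import *
s=bot.read_state(); print(s)
im,d,W,K,T=shot("top","top1.png"); print(T.round(3),K)
np.savez("top.npz",im=im,W=W)
for l in ["peg_a","brush","filter","peg_tray","brush_tray","filter_tray","riser","detergent","tin"]:
    for r in bot.trace(l,"top"):
        m=r["mask"]&np.isfinite(W[...,2])
        if m.sum()<30: continue
        P=W[m]; ys,xs=np.where(m); z=np.percentile(P[:,2],[5,50,95])
        print(l,round(r["conf"],2),"px",int(xs.mean()),int(ys.mean()),m.sum(),rect(P),"z",(z*1000).round(0))
shot("side","side1.png")
E
```

```text
pics
{'time_s': 0.0, 'joint_positions': array([-7.93836125e+01,  3.02767782e+01,  8.21574242e+01, -2.61258022e-03,
        6.76879391e+01, -1.02257603e+01]), 'qvel': array([-0.02552287, -0.05811736,  0.05021872,  0.01706533,  0.01843043,
        0.00313052]), 'tau': array([ 2.77575697e-05, -4.40037096e+01, -1.76594210e+01,  6.34410605e-02,
        5.82223583e-02, -1.58458406e-04]), 'position': array([ 0.22226459, -0.58335481,  0.22158932]), 'tcp_rot': array([[ 9.34558098e-01,  3.55810304e-01, -4.34203280e-04],
       [ 3.55810410e-01, -9.34555827e-01,  2.08750763e-03],
       [ 3.36969520e-04, -2.10539121e-03, -9.99997727e-01]]), 'force': array([-0.62295503,  1.1167986 , -0.21603631]), 'moment': array([-0.02907127,  0.00383677,  0.00234798]), 'grasp_force': 0.0, 'opening': 1.0031847620222947}
[[-1.300e-02 -9.800e-01  1.990e-01  2.780e-01]
 [-1.000e+00  1.400e-02  6.000e-03  1.000e-03]
 [-8.000e-03 -1.990e-01 -9.800e-01  1.433e+00]
 [ 0.000e+00  0.000e+00  0.000e+00  1.000e+00]] [[623.08936607   0.         313.69646107]
 [  0.         623.08936607 240.36242644]
 [  0.           0.    
[... 580 characters left out ...]
ray([356.5,   5.5]), (130.6, 72.1), 5.8) z [ 4. 10. 33.]
peg_tray 0.56 px 176 306 3410 (array([418.8, 324.2]), (170.1, 107.0), 83.3) z [ 1.  6. 18.]
filter_tray 0.65 px 455 292 3334 (array([ 440. , -314.1]), (169.3, 104.3), -88.9) z [-0.  5. 17.]
filter_tray 0.55 px 327 184 6504 (array([713.1, -24.8]), (279.2, 173.0), -84.2) z [28. 34. 39.]
riser 0.74 px 327 184 6472 (array([712.6, -25.8]), (274.3, 172.0), -84.1) z [28. 34. 39.]
riser 0.74 px 291 160 835 (array([745.1,  69.7]), (90.3, 59.1), 56.0) z [ 49. 128. 174.]
detergent 0.9 px 291 159 753 (array([732.7,  57. ]), (59.0, 52.4), 82.2) z [ 62. 129. 174.]
tin 0.69 px 360 152 715 (array([766.9, -91.2]), (88.5, 55.1), 32.2) z [ 55. 120. 128.]
```

View pics/top1.png

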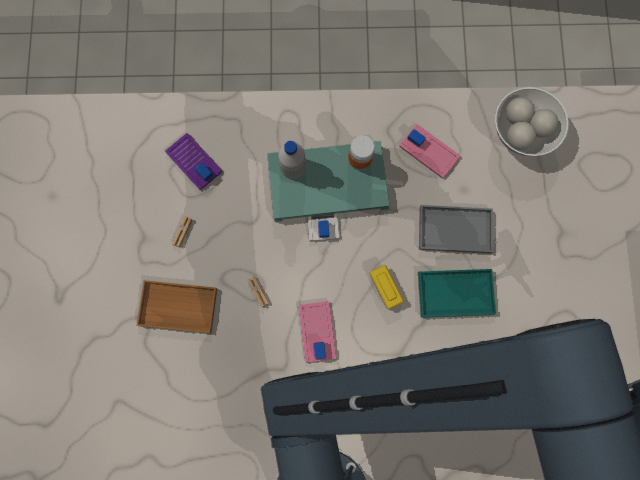

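View pics/side1.png

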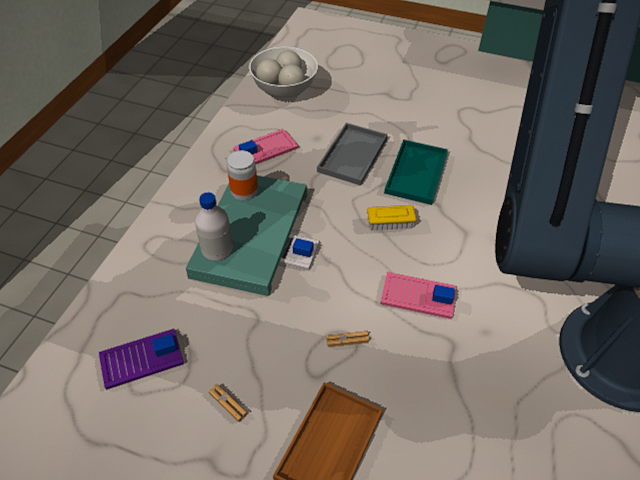

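The top view shows the brown tray at px (177,306), grey tray at (457,229) and green tray at (457,293). The brush is at (386,287), the pegs at (182,231) and (258,292). The real (white) filter sticks out under the shelf lip at (323,228), with its blue grip facing the robot. The pink and purple look-alikes are decoys. Next I refine the grey tray, the filter and the shelf from the stored cloud.

```bash
cat >> h.py <<'E'
def plan(x,y,z,yaw,st=None,frm=None):
    """rows (mm, rad) from the measured pose to target in mm/deg; yaw = tool x axis, mod 180 nearest"""
    st=st or bot.read_state()
    if frm is None:
        p=np.array(st["position"])*1000; R=np.array(st["tcp_rot"]); a=np.degrees(np.arctan2(R[1,0],R[0,0]))
    else: p=np.array(frm[:3],float); a=frm[3]
    dy=(yaw-a+90)%180-90; j=np.array(st["joint_positions"])
    d=np.array([x,y,z])-p; n=int(max(np.ceil(np.linalg.norm(d)/40),np.ceil(abs(dy)/7),1)); 
    print(f"at {p.round(1)} yaw {a:.1f} -> rot {dy:.1f}, n={n}"); rows=[]
    for i in range(n):
        g=np.array([x,y,z])-p; s=g/(n-i); c,q=np.cos(np.radians(a)),np.sin(np.radians(a))
        B=np.array([[c,q,0],[q,-c,0],[0,0,-1.]])  # columns tool axes
        v=np.round(B.T@s,1 if i==n-1 else 0); p=p+B@v
        r=round(-np.radians(dy)/n,3); a+= -np.degrees(r)
        rows.append(([float(k) for k in v],r))
    for v,r in rows: print(v,r)
    return [*p,a]
E
python3 - <<'E'
from h import *
q=np.load("top.npz"); im=q["im"];W=q["W"]
hsv=cv2.cvtColor(im,cv2.COLOR_RGB2HSV).astype(int); H,S,V=hsv[...,0],hsv[...,1],hsv[...,2]
def reg(m,x0,x1,y0,y1): 
    k=np.zeros_like(m); k[y0:y1,x0:x1]=m[y0:y1,x0:x1]; return k&np.isfinite(W[...,2])
def show(n,m):
    P=W[m]; print(n,m.sum(),rect(P),(np.percentile(P[:,2],[5,50,95])*1000).round(0),(np.median(P,0)*1000).round(1))
print("px",hsv[229,457],hsv[228,323],hsv[228,312],hsv[250,300],hsv[293,457])
show("blue",reg((H>105)&(H<125)&(S>130),305,342,215,245))
show("white",reg((S<25)&(V>170),305,342,215,245))
show("graytray",reg((V<150),412,502,198,260))
show("green",reg((S>120)&(H>70)&(H<100),412,502,262,325))
show("brown",reg((S>100)&(V<200),130,222,276,338))
t=reg((S>60)&(H>70)&(H<100),260,395,135,225); show("riser",t)
t&=(abs(W[...,2]-.034)<.008);show("riser top",t)
show("ped1",reg((S>50),170,196,213,250)); show("peg2",reg(S>50,245,272,275,310)); show("brush",reg(S>120,365,407,260,312))
E
```

```text
px [105   5  94] [109 192 133] [ 10  14 170] [ 15  28 165] [ 87 158  79]
blue 151 (array([591. , -13.4]), (35.7, 20.8), -0.8) [27. 33. 38.] [590.  -12.4  32.9]
white 99 (array([594.2, -12.3]), (68.0, 46.3), -86.3) [ 6. 11. 17.] [583.2   6.5  10.7]
graytray 4531 (array([ 592.6, -325.7]), (209.8, 149.7), 88.1) [-3.  4. 16.] [ 590.3 -318.3    4. ]
green 3302 (array([ 440.2, -314.1]), (169.3, 103.6), -88.7) [-0.  5. 17.] [ 440.8 -316.6    5. ]
brown 3388 (array([417.7, 324.1]), (169.8, 104.2), 83.5) [ 1.  6. 18.] [418.  325.7   6. ]
riser 5692 (array([707.6, -24.9]), (266.4, 161.7), -84.7) [29. 34. 39.] [687.9 -26.9  33.8]
riser top 5608 (array([707.6, -24.9]), (266.4, 161.7), -84.7) [29. 34. 39.] [688.1 -27.1  33.8]
ped1 253 (array([595.3, 320.1]), (74.7, 24.5), -22.3) [-1. 12. 18.] [591.  319.1  11.5]
peg2 225 (array([450.3, 140.1]), (74.0, 19.9), 27.6) [ 0. 12. 17.] [447.3 138.5  12.3]
brush 764 (array([ 456.1, -155.4]), (94.9, 46.8), 25.0) [25. 31. 37.] [ 453.9 -153.    31.3]
```

Run:
```python
from h import *
print(np.array(bot.camera_model("wrist")["tool_from_camera"]).round(3), bot.camera_model("wrist")["intrinsics"])
plan(550,-15,215,4)
```

```text
[[-0.001 -0.966 -0.26   0.07 ]
 [ 1.    -0.001 -0.     0.001]
 [-0.    -0.26   0.966 -0.162]
 [ 0.     0.     0.     1.   ]] [[391.53328695   0.         319.60193466]
 [  0.         391.53328695 239.14272154]
 [  0.           0.           1.        ]]
at [ 222.4 -584.1  222.6] yaw 20.8 -> rot -16.8, n=17
[30.0, -24.0, 0.0] 0.017
[29.0, -25.0, 0.0] 0.017
[29.0, -25.0, 1.0] 0.017
[29.0, -26.0, 0.0] 0.017
[28.0, -26.0, 1.0] 0.017
[28.0, -27.0, 0.0] 0.017
[27.0, -27.0, 1.0] 0.017
[27.0, -28.0, 0.0] 0.017
[26.0, -28.0, 1.0] 0.017
[26.0, -29.0, 0.0] 0.017
[25.0, -29.0, 1.0] 0.017
[25.0, -30.0, 0.0] 0.017
[24.0, -30.0, 1.0] 0.017
[24.0, -31.0, 0.0] 0.017
[23.0, -31.0, 1.0] 0.017
[23.0, -31.0, 0.0] 0.017
[22.9, -31.8, 0.6] 0.017
```

Emit:
move_arm(
  increments=[
    {"xyz":[30,-24,0],"roll":0.017,"grip":100},
    {"xyz":[29,-25,0],"roll":0.017,"grip":100},
    {"xyz":[29,-25,0],"roll":0.017,"grip":100},
    {"xyz":[29,-26,1],"roll":0.017,"grip":100},
    {"xyz":[28,-26,0],"roll":0.017,"grip":100},
  ],
)

```text
time_s: 0.97
position: [0.3193, -0.4162, 0.2216]
tcp_rot: [[0.962, 0.274, 0.0], [0.274, -0.962, 0.0], [0.0, 0.0, -1.0]]
force: [1.3, -0.3, -0.0]
opening: 0.997
grasp_force: 0.0
```

Emit:
move_arm(
  increments=[
    {"xyz":[28,-27,0],"roll":0.017,"grip":100},
    {"xyz":[27,-27,1],"roll":0.017,"grip":100},
    {"xyz":[27,-28,0],"roll":0.017,"grip":100},
    {"xyz":[26,-28,1],"roll":0.017,"grip":100},
    {"xyz":[26,-29,0],"roll":0.017,"grip":100},
  ],
)

```text
time_s: 1.38
position: [0.4158, -0.2489, 0.2197]
tcp_rot: [[0.982, 0.191, 0.0], [0.191, -0.982, -0.0], [0.0, 0.0, -1.0]]
force: [0.5, -1.3, 0.7]
opening: 0.998
grasp_force: 0.0
```

Emit:
move_arm(
  increments=[
    {"xyz":[25,-29,1],"roll":0.017,"grip":100},
    {"xyz":[25,-30,0],"roll":0.017,"grip":100},
    {"xyz":[24,-30,1],"roll":0.017,"grip":100},
    {"xyz":[24,-31,0],"roll":0.017,"grip":100},
    {"xyz":[23,-31,1],"roll":0.017,"grip":100},
  ],
)

```text
time_s: 1.8
position: [0.5116, -0.0803, 0.217]
tcp_rot: [[0.994, 0.108, 0.001], [0.108, -0.994, -0.0], [0.001, 0.0, -1.0]]
force: [0.5, 0.7, -0.4]
opening: 0.997
grasp_force: 0.0
```

Emit:
move_arm(
  increments=[
    {"xyz":[23,-31,0],"roll":0.017,"grip":100},
    {"xyz":[23,-32,1],"roll":0.017,"grip":100},
    {"xyz":[0,0,0],"roll":0,"grip":100},
  ],
)

```text
time_s: 2.05
position: [0.5533, -0.0091, 0.2159]
tcp_rot: [[0.997, 0.08, 0.004], [0.08, -0.997, 0.002], [0.004, -0.002, -1.0]]
force: [-0.2, -0.2, 0.3]
opening: 0.999
grasp_force: 0.0
```

Run:
```python
from h import *
im,d,W,K,T=shot("wrist","w1.png"); np.savez("w1.npz",im=im,W=W)
hsv=cv2.cvtColor(im,cv2.COLOR_RGB2HSV).astype(int); H,S,V=hsv[...,0],hsv[...,1],hsv[...,2]
z=W[...,2]; near=(W[...,0]>.53)&(W[...,0]<.66)&(abs(W[...,1]+.012)<.06)
b=(H>105)&(H<125)&(S>130)&near&(z>.026)&(z<.04); print("blue top",b.sum(),rect(W[b]),np.median(z[b]))
f=near&(z>.006)&(z<.014)&(S<60); print("frame",f.sum(),rect(W[f]))
P=W[f]; 
for s in (-1,1):  # frame side edges by x slices
    E=[]
    for x in np.arange(.552,.62,.004):
        k=P[abs(P[:,0]-x)<.002]
        if len(k)>10: E.append((x*1000, 1000*(np.percentile(k[:,1],99) if s>0 else np.percentile(k[:,1],1))))
    print(np.round(E,1).tolist())
r=(S>60)&(H>70)&(H<100)&(z>.026)&(z<.042); P=W[r]; E=[]
for y in np.arange(-.12,.09,.02):
    k=P[abs(P[:,1]-y)<.003]
    if len(k)>10:E.append((y,k[:,0].min()))
E=np.array(E); print("lip",np.polyfit(E[:,0],E[:,1],1),E.round(4).tolist())
```

```text
blue top 1052 (array([592.7, -16. ]), (34.0, 22.8), 4.5) 0.032146862621684535
frame 3554 (array([598.7, -15.5]), (70.1, 57.8), -85.9)
[[568.0, -15.3], [572.0, -50.6], [576.0, -50.9], [580.0, -50.6], [584.0, -51.1], [588.0, -50.7], [592.0, -50.3], [596.0, -49.7], [600.0, -49.3], [604.0, -49.9], [608.0, -49.4], [612.0, -48.6], [616.0, -48.4]]
[[568.0, 17.4], [572.0, 17.6], [576.0, 17.8], [580.0, 18.0], [584.0, 18.4], [588.0, 18.6], [592.0, 18.8], [596.0, 19.1], [600.0, 19.3], [604.0, 19.5], [608.0, 19.7], [612.0, 19.8], [616.0, 20.2]]
lip [-0.09697461  0.62624999] [[-0.12, 0.6379], [-0.1, 0.6362], [-0.08, 0.6338], [-0.06, 0.6323], [-0.04, 0.6299], [-0.02, 0.6282], [0.0, 0.6259], [0.02, 0.6243], [0.04, 0.6226], [0.06, 0.6202], [0.08, 0.6187]]
```

View pics/w1.png

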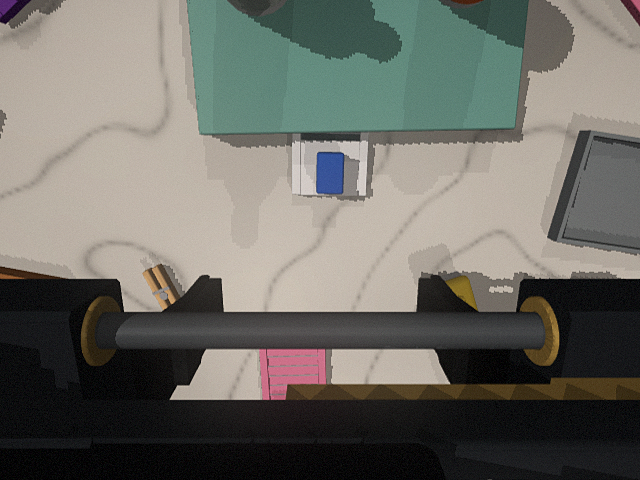

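The view shows the white filter at px (330,165) with its blue grip at (330,172), in front of the shelf lip. Its grip top (z 32 mm), width (70 mm) and yaw (about 3.5°) all match. I'll approach the grip.

Run:
```python
from h import *
f=plan(590.5,-16,50,3.5); plan(590.5,-16,13,3.5,frm=f)
```

```text
at [551.5 -11.7 215.6] yaw 4.6 -> rot -1.1, n=5
[8.0, 1.0, 33.0] 0.004
[8.0, 2.0, 33.0] 0.004
[8.0, 1.0, 33.0] 0.004
[7.0, 2.0, 33.0] 0.004
[7.5, 1.2, 33.6] 0.004
at [590.5 -16.   50. ] yaw 3.5 -> rot 0.0, n=1
[0.0, -0.0, 37.0] -0.0
```

Emit:
move_arm(
  increments=[
    {"xyz":[8,1,33],"roll":0.004,"grip":100},
    {"xyz":[8,2,33],"roll":0.004,"grip":100},
    {"xyz":[8,1,33],"roll":0.004,"grip":100},
    {"xyz":[7,2,33],"roll":0.004,"grip":100},
    {"xyz":[8,1,33],"roll":0.004,"grip":100},
  ],
)

```text
time_s: 2.52
position: [0.5893, -0.0206, 0.0494]
tcp_rot: [[0.999, 0.054, 0.0], [0.054, -0.999, -0.001], [0.0, 0.001, -1.0]]
force: [0.4, 0.3, -0.5]
opening: 1.002
grasp_force: 0.0
```

Emit:
move_arm(
  increments=[
    {"xyz":[0,0,12],"roll":0,"grip":100},
    {"xyz":[0,0,12],"roll":0,"grip":100},
    {"xyz":[0,0,8],"roll":0,"grip":100},
    {"xyz":[0,0,5],"roll":0,"grip":100},
    {"xyz":[0,0,0],"roll":0,"grip":100},
  ],
)

```text
time_s: 2.93
position: [0.5892, -0.0194, 0.0138]
tcp_rot: [[0.999, 0.055, -0.0], [0.055, -0.999, -0.0], [-0.0, 0.0, -1.0]]
force: [0.4, 0.6, 0.4]
opening: 1.003
grasp_force: 0.0
```

Run:
```python
from h import *
plan(590.5,-16,13,3.5)
```

```text
at [589.2 -19.4  13.8] yaw 3.1 -> rot 0.4, n=1
[1.4, -3.3, 0.8] -0.006
```

Emit:
move_arm(
  increments=[
    {"xyz":[1,-3,1],"roll":-0.006,"grip":100},
    {"xyz":[0,0,0],"roll":0,"grip":45},
    {"xyz":[0,0,0],"roll":0,"grip":30},
    {"xyz":[0,0,0],"roll":0,"grip":10},
    {"xyz":[0,0,0],"roll":0,"grip":10},
  ],
)

```text
time_s: 3.35
position: [0.5907, -0.0161, 0.0132]
tcp_rot: [[0.998, 0.061, 0.001], [0.061, -0.998, -0.0], [0.001, 0.0, -1.0]]
force: [-0.1, -0.3, 0.8]
opening: 0.785
grasp_force: 0.0
```

Emit:
move_arm(
  increments=[
    {"xyz":[0,0,0],"roll":0,"grip":10},
    {"xyz":[0,0,0],"roll":0,"grip":10},
    {"xyz":[0,0,0],"roll":0,"grip":10},
    {"xyz":[0,0,0],"roll":0,"grip":10},
    {"xyz":[0,0,0],"roll":0,"grip":10},
  ],
)

```text
time_s: 3.77
position: [0.5903, -0.0161, 0.0125]
tcp_rot: [[0.998, 0.061, -0.0], [0.061, -0.998, 0.0], [-0.0, -0.0, -1.0]]
force: [-1.2, -0.1, -0.3]
opening: 0.397
grasp_force: 0.0
```

Emit:
move_arm(
  increments=[
    {"xyz":[0,0,0],"roll":0,"grip":5},
    {"xyz":[0,0,0],"roll":0,"grip":5},
    {"xyz":[0,0,0],"roll":0,"grip":5},
    {"xyz":[0,0,0],"roll":0,"grip":5},
    {"xyz":[0,0,0],"roll":0,"grip":5},
  ],
)

```text
time_s: 4.18
position: [0.5903, -0.0161, 0.0125]
tcp_rot: [[0.998, 0.061, -0.0], [0.061, -0.998, 0.0], [-0.0, -0.0, -1.0]]
force: [0.9, 0.3, -1.0]
opening: 0.274
grasp_force: 29.9
```

Emit:
move_arm(
  increments=[
    {"xyz":[-3,0,0],"roll":0,"grip":5},
    {"xyz":[-6,0,0],"roll":0,"grip":5},
    {"xyz":[-8,0,0],"roll":0,"grip":5},
    {"xyz":[-8,0,0],"roll":0,"grip":5},
    {"xyz":[-8,0,0],"roll":0,"grip":5},
  ],
)

```text
time_s: 4.6
position: [0.5561, -0.0181, 0.0125]
tcp_rot: [[0.998, 0.061, -0.001], [0.061, -0.998, 0.0], [-0.001, -0.0, -1.0]]
force: [0.2, 0.6, -0.3]
opening: 0.273
grasp_force: 29.9
```

Emit:
move_arm(
  increments=[
    {"xyz":[-10,0,0],"roll":0,"grip":5},
    {"xyz":[-10,0,0],"roll":0,"grip":5},
    {"xyz":[-10,0,0],"roll":0,"grip":5},
    {"xyz":[-10,0,0],"roll":0,"grip":5},
    {"xyz":[-10,0,0],"roll":0,"grip":5},
  ],
)

```text
time_s: 5.02
position: [0.506, -0.0211, 0.0127]
tcp_rot: [[0.998, 0.061, -0.001], [0.061, -0.998, 0.0], [-0.001, -0.0, -1.0]]
force: [1.1, -0.2, -1.6]
opening: 0.275
grasp_force: 29.9
```

Emit:
move_arm(
  increments=[
    {"xyz":[-6,0,0],"roll":0,"grip":5},
    {"xyz":[-2,0,0],"roll":0,"grip":5},
    {"xyz":[0,0,0],"roll":0,"grip":5},
  ],
)

```text
time_s: 5.27
position: [0.4988, -0.0217, 0.0126]
tcp_rot: [[0.998, 0.06, -0.001], [0.06, -0.998, 0.0], [-0.001, -0.0, -1.0]]
force: [0.1, -0.5, -0.2]
opening: 0.271
grasp_force: 29.9
```

Run:
```python
from h import *
im,d,W,K,T=shot("top"); cv2.imwrite("pics/t2.png",cv2.resize(im[130:350,220:420,::-1],None,fx=2.5,fy=2.5))
im,d,W,K,T=shot("wrist","w2.png");np.savez("w2.npz",im=im,W=W)
```

```text
(no output)
```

View pics/w2.png

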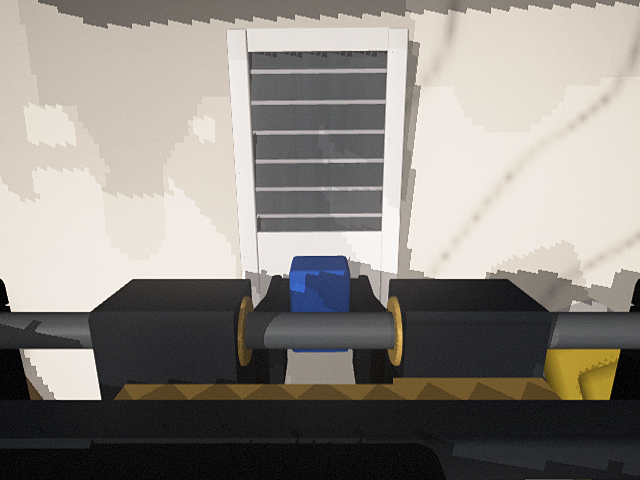

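The filter is fully out: its far edge at row 30 and the whole mesh are visible, and it is held squarely by the grip at (320,290). I'll measure its offset and yaw in hand, then plan the lift and carry.

Run:
```python
from h import *
q=np.load("w2.npz"); im,W=q["im"],q["W"]; z=W[...,2]
hsv=cv2.cvtColor(im,cv2.COLOR_RGB2HSV).astype(int); S=hsv[...,1]
v,u=np.mgrid[:480,:640]
f=(z>.006)&(z<.015)&(u>220)&(u<420)&(v<250)
print(rect(W[f]),"x",np.percentile(W[f][:,0],[1,99]).round(4),"y",np.percentile(W[f][:,1],[1,50,99]).round(4))
g=plan(499,-21.7,95,3.5)
a=np.radians(91.2); o=45  # grip-to-centre along own x
x,y=440-o*np.cos(a),-314-o*np.sin(a); print(x,y)
plan(x,y,95,91.2,frm=g)
```

```text
(array([565.4, -18.5]), (88.7, 70.5), 4.0) x [0.5224 0.609 ] y [-0.0532 -0.0184  0.0164]
at [500.1 -21.8  12.7] yaw 3.5 -> rot 0.0, n=3
[-0.0, -0.0, -27.0] -0.0
[-1.0, -0.0, -28.0] -0.0
[-0.0, -0.2, -27.3] -0.0
440.94240889475105 -358.99013075636805
at [499.  -21.7  95. ] yaw 3.5 -> rot 87.7, n=13
[-6.0, 26.0, -0.0] -0.118
[-9.0, 25.0, -0.0] -0.118
[-12.0, 23.0, -0.0] -0.118
[-15.0, 22.0, -0.0] -0.118
[-17.0, 20.0, -0.0] -0.118
[-19.0, 18.0, -0.0] -0.118
[-21.0, 16.0, -0.0] -0.118
[-23.0, 13.0, -0.0] -0.118
[-24.0, 10.0, -0.0] -0.118
[-25.0, 7.0, -0.0] -0.118
[-26.0, 4.0, -0.0] -0.118
[-26.0, 1.0, -0.0] -0.118
[-26.9, -1.9, -0.0] -0.118
```

Emit:
move_arm(
  increments=[
    {"xyz":[0,0,-8],"roll":0,"grip":5},
    {"xyz":[0,0,-20],"roll":0,"grip":5},
    {"xyz":[0,0,-27],"roll":0,"grip":5},
    {"xyz":[0,0,-27],"roll":0,"grip":5},
    {"xyz":[-6,26,0],"roll":-0.118,"grip":5},
  ],
)

```text
time_s: 5.78
position: [0.4985, -0.0461, 0.0992]
tcp_rot: [[0.983, 0.183, 0.009], [0.183, -0.983, -0.002], [0.009, 0.003, -1.0]]
force: [0.3, -0.7, -1.4]
opening: 0.274
grasp_force: 29.9
```

Emit:
move_arm(
  increments=[
    {"xyz":[-9,25,0],"roll":-0.118,"grip":5},
    {"xyz":[-12,23,0],"roll":-0.118,"grip":5},
    {"xyz":[-15,22,0],"roll":-0.118,"grip":5},
    {"xyz":[-17,20,0],"roll":-0.118,"grip":5},
    {"xyz":[-19,18,0],"roll":-0.118,"grip":5},
  ],
)

```text
time_s: 6.2
position: [0.4725, -0.1789, 0.0952]
tcp_rot: [[0.714, 0.7, 0.001], [0.7, -0.714, -0.001], [0.0, 0.001, -1.0]]
force: [-0.2, -0.7, -1.0]
opening: 0.276
grasp_force: 29.9
```

Emit:
move_arm(
  increments=[
    {"xyz":[-21,16,0],"roll":-0.118,"grip":5},
    {"xyz":[-23,13,0],"roll":-0.118,"grip":5},
    {"xyz":[-24,10,0],"roll":-0.118,"grip":5},
    {"xyz":[-25,7,0],"roll":-0.118,"grip":5},
    {"xyz":[-26,4,0],"roll":-0.118,"grip":5},
  ],
)

```text
time_s: 6.62
position: [0.4504, -0.3082, 0.0952]
tcp_rot: [[0.205, 0.979, 0.001], [0.979, -0.205, -0.001], [-0.0, 0.001, -1.0]]
force: [0.4, 0.5, -2.2]
opening: 0.272
grasp_force: 29.9
```

Emit:
move_arm(
  increments=[
    {"xyz":[-26,1,0],"roll":-0.118,"grip":5},
    {"xyz":[-27,-2,0],"roll":-0.118,"grip":5},
    {"xyz":[0,0,0],"roll":0,"grip":5},
    {"xyz":[0,0,0],"roll":0,"grip":5},
  ],
)

```text
time_s: 6.95
position: [0.4415, -0.3609, 0.0951]
tcp_rot: [[-0.021, 1.0, 0.001], [1.0, 0.021, -0.001], [-0.001, 0.001, -1.0]]
force: [-0.7, 0.2, -1.1]
opening: 0.274
grasp_force: 29.9
```

Run:
```python
from h import *
im,d,W,K,T=shot("wrist"); st=bot.read_state(); z=W[...,2]
v,u=np.mgrid[:480,:640]; f=(u>225)&(u<415)&(v<240)&(z>.05); P=W[f]
A=np.c_[P[:,:2],np.ones(len(P))]; c=np.linalg.lstsq(A,P[:,2],rcond=None)[0]; print("tilt deg",np.degrees(c[:2]).round(1),rect(P),np.percentile(P[:,2],[2,50,98]))
g=plan(441,-359,50,91.2); plan(441,-359,17.5,91.2,frm=g)
```

```text
tilt deg [0.1 0.3] (array([ 439.5, -294.2]), (83.9, 70.5), -88.5) [0.0894526  0.09113036 0.09360452]
at [ 441.2 -359.1   94.8] yaw 91.2 -> rot -0.0, n=2
[0.0, -0.0, 22.0] 0.0
[0.1, -0.2, 22.8] 0.0
at [ 441. -359.   50.] yaw 91.2 -> rot -0.0, n=1
[0.0, 0.0, 32.5] 0.001
```

Emit:
move_arm(
  increments=[
    {"xyz":[0,0,25],"roll":0,"grip":5},
    {"xyz":[0,0,22],"roll":0,"grip":5},
    {"xyz":[0,0,14],"roll":0,"grip":5},
    {"xyz":[0,0,9],"roll":0,"grip":5},
    {"xyz":[0,0,6],"roll":0,"grip":5},
  ],
)

```text
time_s: 7.42
position: [0.4412, -0.3573, 0.0176]
tcp_rot: [[-0.025, 1.0, -0.001], [1.0, 0.025, 0.002], [0.002, -0.001, -1.0]]
force: [-0.7, -0.1, -0.7]
opening: 0.272
grasp_force: 29.9
```

Emit:
move_arm(
  increments=[
    {"xyz":[0,0,1.5],"roll":0,"grip":5},
    {"xyz":[0,0,0],"roll":0,"grip":5},
    {"xyz":[0,0,0],"roll":0,"grip":5},
  ],
)

```text
time_s: 7.67
position: [0.4419, -0.3594, 0.0178]
tcp_rot: [[-0.024, 1.0, 0.001], [1.0, 0.024, -0.001], [-0.001, 0.001, -1.0]]
force: [0.7, 0.2, -0.4]
opening: 0.273
grasp_force: 29.9
```

Emit:
move_arm(
  increments=[
    {"xyz":[0,0,1],"roll":0,"grip":5},
    {"xyz":[0,0,0],"roll":0,"grip":5},
    {"xyz":[0,0,0],"roll":0,"grip":50},
    {"xyz":[0,0,0],"roll":0,"grip":50},
    {"xyz":[0,0,0],"roll":0,"grip":50},
  ],
)

```text
time_s: 8.08
position: [0.4415, -0.3593, 0.0164]
tcp_rot: [[-0.024, 1.0, 0.0], [1.0, 0.024, -0.001], [-0.001, 0.0, -1.0]]
force: [-0.1, -0.3, 0.2]
opening: 0.417
grasp_force: 0.0
```

Emit:
move_arm(
  increments=[
    {"xyz":[0,0,0],"roll":0,"grip":50},
    {"xyz":[0,0,0],"roll":0,"grip":50},
    {"xyz":[0,0,0],"roll":0,"grip":50},
    {"xyz":[0,0,-10],"roll":0,"grip":50},
    {"xyz":[0,0,-25],"roll":0,"grip":50},
  ],
)

```text
time_s: 8.5
position: [0.4397, -0.3572, 0.0491]
tcp_rot: [[-0.024, 1.0, -0.004], [1.0, 0.024, 0.005], [0.005, -0.004, -1.0]]
force: [0.1, 0.3, -0.0]
opening: 0.498
grasp_force: 0.0
```

Emit:
move_arm(
  increments=[
    {"xyz":[0,0,-35],"roll":0,"grip":60},
    {"xyz":[0,0,-40],"roll":0,"grip":80},
    {"xyz":[0,0,-40],"roll":0,"grip":100},
  ],
)

```text
time_s: 8.75
position: [0.4408, -0.3584, 0.1677]
tcp_rot: [[-0.024, 1.0, -0.001], [1.0, 0.024, 0.001], [0.001, -0.001, -1.0]]
force: [0.3, -1.4, 0.5]
opening: 0.648
grasp_force: 0.0
```

Run:
```python
from h import *
plan(420,-185,200,25)
```

```text
at [ 440.8 -358.4  167.7] yaw 91.4 -> rot -66.4, n=10
[17.0, -2.0, -3.0] 0.116
[17.0, -4.0, -3.0] 0.116
[17.0, -6.0, -3.0] 0.116
[16.0, -7.0, -3.0] 0.116
[15.0, -9.0, -3.0] 0.116
[14.0, -11.0, -3.0] 0.116
[12.0, -12.0, -4.0] 0.116
[11.0, -14.0, -3.0] 0.116
[9.0, -15.0, -4.0] 0.116
[7.0, -15.6, -3.3] 0.116
```

Emit:
move_arm(
  increments=[
    {"xyz":[17,-2,-3],"roll":0.116,"grip":100},
    {"xyz":[17,-4,-3],"roll":0.116,"grip":100},
    {"xyz":[17,-6,-3],"roll":0.116,"grip":100},
    {"xyz":[16,-7,-3],"roll":0.116,"grip":100},
    {"xyz":[15,-9,-3],"roll":0.116,"grip":100},
  ],
)

```text
time_s: 9.17
position: [0.4306, -0.2713, 0.1821]
tcp_rot: [[0.533, 0.846, 0.001], [0.846, -0.533, -0.001], [-0.0, 0.001, -1.0]]
force: [0.3, 0.8, -0.9]
opening: 0.971
grasp_force: 0.0
```

Emit:
move_arm(
  increments=[
    {"xyz":[14,-11,-3],"roll":0.116,"grip":100},
    {"xyz":[12,-12,-4],"roll":0.116,"grip":100},
    {"xyz":[11,-14,-3],"roll":0.116,"grip":100},
    {"xyz":[9,-15,-4],"roll":0.116,"grip":100},
    {"xyz":[7,-16,-3],"roll":0.116,"grip":100},
  ],
)

```text
time_s: 9.58
position: [0.4201, -0.1844, 0.199]
tcp_rot: [[0.909, 0.416, 0.001], [0.416, -0.909, -0.0], [0.0, 0.001, -1.0]]
force: [-0.3, -0.6, -0.1]
opening: 1.0
grasp_force: 0.0
```

Emit:
move_arm(
  increments=[
    {"xyz":[0,0,0],"roll":0,"grip":100},
    {"xyz":[0,0,0],"roll":0,"grip":100},
  ],
)

```text
time_s: 9.75
position: [0.4203, -0.1849, 0.1988]
tcp_rot: [[0.905, 0.425, 0.001], [0.425, -0.905, -0.001], [0.0, 0.001, -1.0]]
force: [0.6, 0.1, -0.3]
opening: 1.001
grasp_force: 0.0
```

Run:
```python
from h import *
im,d,W,K,T=shot("wrist","w3.png"); z=W[...,2]
hsv=cv2.cvtColor(im,cv2.COLOR_RGB2HSV).astype(int); H,S,V=hsv[...,0],hsv[...,1],hsv[...,2]
b=(H>20)&(H<35)&(S>140)&(z>.022)&(z<.045)&(abs(W[...,0]-.455)<.08)&(abs(W[...,1]+.153)<.08); P=W[b]
print("brush",b.sum(),rect(P),np.percentile(P[:,2],[2,50,98]))
t=b&(z>.0322); print("hump",t.sum(),rect(W[t]))
# grey tray from top view stored, walls
q=np.load("top.npz"); W=q["W"]; im=q["im"]; hsv=cv2.cvtColor(im,cv2.COLOR_RGB2HSV).astype(int)
m=np.zeros(W.shape[:2],np.uint8); m[200:258,414:500]=1
m&=((hsv[...,2]<135)&((hsv[...,0]>60))).astype(np.uint8); m=cv2.morphologyEx(m,cv2.MORPH_OPEN,np.ones((5,5),np.uint8))
n,l,s,c=cv2.connectedComponentsWithStats(m); k=1+s[1:,4].argmax(); P=W[l==k]; P=P[np.isfinite(P[:,2])]; print("grey",rect(P),s[k])
```

```text
brush 5549 (array([ 455.1, -156.1]), (94.6, 41.7), 24.6) [0.02662734 0.03052001 0.03520742]
hump 1894 (array([ 457.9, -154.9]), (78.7, 25.2), 20.8)Traceback (most recent call last):
  File "<stdin>", line 11, in <module>
ValueError: attempt to get argmax of an empty sequence
```

View pics/w3.png

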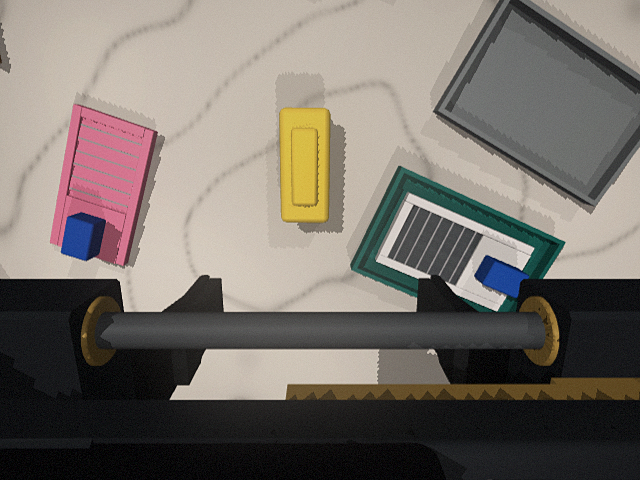

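The filter lies flat inside the green tray (around px (460,250)). The brush is at (304,165), its size and height match, and its yaw is 24.6°. I'll grasp the brush next.

Run:
```python
from h import *
g=plan(455,-156,55,24.6)
```

```text
at [ 420.7 -185.8  198.6] yaw 25.1 -> rot -0.5, n=4
[11.0, -3.0, 36.0] 0.002
[11.0, -3.0, 36.0] 0.002
[11.0, -3.0, 36.0] 0.002
[10.7, -3.6, 35.6] 0.002
```

Emit:
move_arm(
  increments=[
    {"xyz":[11,-3,36],"roll":0.002,"grip":100},
    {"xyz":[11,-3,36],"roll":0.002,"grip":100},
    {"xyz":[11,-3,36],"roll":0.002,"grip":100},
    {"xyz":[11,-4,36],"roll":0.002,"grip":100},
    {"xyz":[0,0,20],"roll":0,"grip":100},
  ],
)

```text
time_s: 10.22
position: [0.4554, -0.155, 0.0308]
tcp_rot: [[0.909, 0.416, -0.001], [0.416, -0.909, 0.001], [-0.001, -0.002, -1.0]]
force: [-0.1, -0.4, -0.5]
opening: 0.995
grasp_force: 0.0
```

Emit:
move_arm(
  increments=[
    {"xyz":[0,0,14],"roll":0,"grip":90},
    {"xyz":[0,0,10],"roll":0,"grip":80},
    {"xyz":[0,0,4],"roll":0,"grip":60},
    {"xyz":[0,0,0],"roll":0,"grip":20},
    {"xyz":[0,0,0],"roll":0,"grip":20},
  ],
)

```text
time_s: 10.63
position: [0.4553, -0.1558, 0.0064]
tcp_rot: [[0.91, 0.414, 0.001], [0.414, -0.91, -0.001], [0.001, 0.001, -1.0]]
force: [0.1, 0.1, 0.1]
opening: 0.709
grasp_force: 0.0
```

Emit:
move_arm(
  increments=[
    {"xyz":[0,0,0],"roll":0,"grip":20},
    {"xyz":[0,0,0],"roll":0,"grip":20},
    {"xyz":[0,0,0],"roll":0,"grip":20},
    {"xyz":[0,0,0],"roll":0,"grip":20},
    {"xyz":[0,0,0],"roll":0,"grip":20},
  ],
)

```text
time_s: 11.05
position: [0.4553, -0.1554, 0.0069]
tcp_rot: [[0.91, 0.414, 0.001], [0.414, -0.91, -0.001], [0.001, 0.002, -1.0]]
force: [-0.7, -1.2, 5.3]
opening: 0.473
grasp_force: 30.0
```

Emit:
move_arm(
  increments=[
    {"xyz":[0,0,0],"roll":0,"grip":20},
    {"xyz":[0,0,0],"roll":0,"grip":20},
    {"xyz":[0,0,0],"roll":0,"grip":20},
  ],
)

```text
time_s: 11.3
position: [0.4553, -0.1554, 0.0069]
tcp_rot: [[0.91, 0.414, 0.001], [0.414, -0.91, -0.001], [0.001, 0.002, -1.0]]
force: [-0.0, -0.4, 6.3]
opening: 0.472
grasp_force: 30.0
```

Emit:
move_arm(
  increments=[
    {"xyz":[0,0,-8],"roll":0,"grip":20},
    {"xyz":[0,0,-20],"roll":0,"grip":20},
    {"xyz":[0,0,-30],"roll":0,"grip":20},
    {"xyz":[0,0,-35],"roll":0,"grip":20},
    {"xyz":[0,0,0],"roll":0,"grip":20},
  ],
)

```text
time_s: 11.72
position: [0.4578, -0.1566, 0.1042]
tcp_rot: [[0.91, 0.414, 0.009], [0.414, -0.91, -0.005], [0.006, 0.009, -1.0]]
force: [0.3, -0.5, -1.3]
opening: 0.482
grasp_force: 30.0
```

Run:
```python
from h import *
q=np.load("top.npz"); W=q["W"]; im=q["im"]; v=cv2.medianBlur(cv2.cvtColor(im,cv2.COLOR_RGB2GRAY),3)
for th in (100,110,120):
    m=np.zeros(v.shape,np.uint8); m[198:262,412:504]=v[198:262,412:504]<th
    m=cv2.morphologyEx(m,cv2.MORPH_OPEN,np.ones((5,5),np.uint8))
    n,l,s,c=cv2.connectedComponentsWithStats(m); k=1+s[1:,4].argmax(); P=W[l==k]; P=P[np.isfinite(P[:,2])]; print(th,rect(P),s[k])
# walls by height
b=np.zeros(v.shape,bool); b[198:262,412:504]=1; b&=(W[...,2]>.0115)&(W[...,2]<.025); P=W[b]; c=np.median(P,0); print("walls",rect(P),len(P))
```

```text
100 (array([ 587.6, -327. ]), (181.1, 108.7), 86.5) [ 419  206   77   49 2756]
110 (array([ 587.4, -326.9]), (181.8, 110.2), 86.0) [ 419  205   77   50 3528]
120 (array([ 588.7, -327. ]), (183.8, 112.8), 84.4) [ 419  205   77   50 3568]
walls (array([ 596.1, -321.7]), (169.9, 118.4), 86.2) 497
```

Run:
```python
from h import *
plan(588,-375,150,88)
```

```text
at [ 457.8 -156.6  104.2] yaw 24.5 -> rot 63.5, n=10
[3.0, 25.0, -5.0] -0.111
[-0.0, 25.0, -5.0] -0.111
[-3.0, 25.0, -4.0] -0.111
[-6.0, 25.0, -5.0] -0.111
[-8.0, 24.0, -4.0] -0.111
[-11.0, 23.0, -5.0] -0.111
[-14.0, 22.0, -4.0] -0.111
[-16.0, 20.0, -5.0] -0.111
[-18.0, 18.0, -4.0] -0.111
[-19.2, 16.5, -4.8] -0.111
```

Emit:
move_arm(
  increments=[
    {"xyz":[3,25,-5],"roll":-0.111,"grip":20},
    {"xyz":[0,25,-5],"roll":-0.111,"grip":20},
    {"xyz":[-3,25,-4],"roll":-0.111,"grip":20},
    {"xyz":[-6,25,-5],"roll":-0.111,"grip":20},
    {"xyz":[-8,24,-4],"roll":-0.111,"grip":20},
  ],
)

```text
time_s: 12.13
position: [0.5196, -0.2643, 0.1223]
tcp_rot: [[0.551, 0.835, -0.0], [0.835, -0.551, 0.0], [0.0, -0.001, -1.0]]
force: [0.0, 0.0, -1.0]
opening: 0.475
grasp_force: 30.0
```

Emit:
move_arm(
  increments=[
    {"xyz":[-11,23,-5],"roll":-0.111,"grip":20},
    {"xyz":[-14,22,-4],"roll":-0.111,"grip":20},
    {"xyz":[-16,20,-5],"roll":-0.111,"grip":20},
    {"xyz":[-18,18,-4],"roll":-0.111,"grip":20},
    {"xyz":[-19,17,-5],"roll":-0.111,"grip":20},
  ],
)

```text
time_s: 12.55
position: [0.5851, -0.3739, 0.1445]
tcp_rot: [[0.029, 1.0, -0.002], [1.0, -0.029, 0.001], [0.001, -0.002, -1.0]]
force: [1.0, -0.4, -1.2]
opening: 0.477
grasp_force: 30.0
```

Emit:
move_arm(
  increments=[
    {"xyz":[0,0,0],"roll":0,"grip":20},
    {"xyz":[0,0,0],"roll":0,"grip":20},
  ],
)

```text
time_s: 12.72
position: [0.5855, -0.3742, 0.1445]
tcp_rot: [[0.036, 0.999, -0.0], [0.999, -0.036, 0.0], [0.0, -0.0, -1.0]]
force: [-1.3, 0.5, -1.3]
opening: 0.475
grasp_force: 30.0
```

Run:
```python
from h import *
im,d,W,K,T=shot("wrist","w4.png"); z=W[...,2]
np.savez("w4.npz",im=im,W=W)
b=(z>.012)&(z<.022)&(abs(W[...,0]-.588)<.075)&(W[...,1]<-.215); P=W[b]
print(rect(P),np.percentile(P,[1,99],axis=0).round(3).tolist())
for s in (0,1):
    E=[]
    for y in np.arange(-.38,-.25,.01):
        k=P[abs(P[:,1]-y)<.003][:,0]
        if len(k)>5: E.append((y,k.max() if s else k.min()))
    E=np.array(E); print(E.round(4).tolist())
```

```text
(array([ 590.2, -325.3]), (168.7, 104.2), 86.1) [[0.535, -0.41, 0.012], [0.646, -0.239, 0.018]]
[[-0.38, 0.5346], [-0.37, 0.5355], [-0.36, 0.5356], [-0.35, 0.5364], [-0.34, 0.5372], [-0.33, 0.5379], [-0.32, 0.5388], [-0.31, 0.5391], [-0.3, 0.5398], [-0.29, 0.5403], [-0.28, 0.5412], [-0.27, 0.5422], [-0.26, 0.5425]]
[[-0.38, 0.6386], [-0.37, 0.6394], [-0.36, 0.64], [-0.35, 0.6407], [-0.34, 0.6414], [-0.33, 0.6419], [-0.32, 0.6425], [-0.31, 0.643], [-0.3, 0.6442], [-0.29, 0.6448], [-0.28, 0.6455], [-0.27, 0.646], [-0.26, 0.6467]]
```

View pics/w4.png

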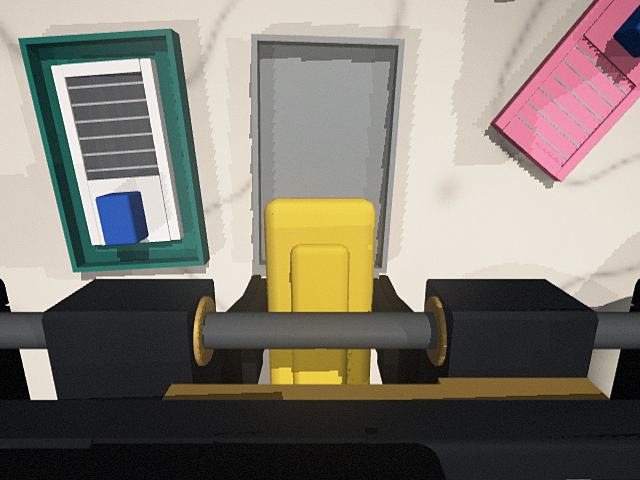

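The grey tray is at px (328,150), centred at (590,-325) with yaw 86° and size as given. The brush is held level. The filter sits well inside the green tray at (115,150). I'll move the brush over the grey tray and lower it.

Run:
```python
from h import *
plan(590,-325,60,86)
```

```text
at [ 584.5 -372.7  144. ] yaw 88.0 -> rot -2.0, n=3
[16.0, 1.0, 28.0] 0.011
[16.0, 1.0, 28.0] 0.011
[15.9, 1.2, 28.0] 0.011
```

Emit:
move_arm(
  increments=[
    {"xyz":[16,1,28],"roll":0.011,"grip":20},
    {"xyz":[16,1,28],"roll":0.011,"grip":20},
    {"xyz":[16,1,28],"roll":0.011,"grip":20},
    {"xyz":[0,0,15],"roll":0,"grip":20},
    {"xyz":[0,0,0],"roll":0,"grip":20},
  ],
)

```text
time_s: 13.18
position: [0.5866, -0.3204, 0.0413]
tcp_rot: [[0.065, 0.998, -0.01], [0.998, -0.065, 0.008], [0.007, -0.01, -1.0]]
force: [-0.5, -0.1, -1.2]
opening: 0.478
grasp_force: 30.0
```

Run:
```python
from h import *
plan(590,-325,11,86)
```

```text
at [ 586.6 -320.4   41.3] yaw 86.2 -> rot -0.2, n=1
[-4.4, 3.7, 30.3] 0.004
```

Emit:
move_arm(
  increments=[
    {"xyz":[0,2,12],"roll":0,"grip":20},
    {"xyz":[0,0,10],"roll":0,"grip":20},
    {"xyz":[0,0,5],"roll":0,"grip":20},
    {"xyz":[0,0,2],"roll":0,"grip":20},
    {"xyz":[0,0,0],"roll":0,"grip":20},
  ],
)

```text
time_s: 13.6
position: [0.5924, -0.3261, 0.0169]
tcp_rot: [[0.068, 0.998, -0.0], [0.998, -0.068, 0.0], [0.0, -0.0, -1.0]]
force: [0.5, -0.4, -0.9]
opening: 0.476
grasp_force: 30.0
```

Emit:
move_arm(
  increments=[
    {"xyz":[0,-2,4],"roll":0,"grip":20},
    {"xyz":[0,0,1.5],"roll":0,"grip":20},
    {"xyz":[0,0,0],"roll":0,"grip":20},
    {"xyz":[0,0,0],"roll":0,"grip":20},
  ],
)

```text
time_s: 13.93
position: [0.5906, -0.3258, 0.0117]
tcp_rot: [[0.067, 0.998, 0.0], [0.998, -0.067, -0.0], [-0.0, 0.0, -1.0]]
force: [-0.0, -0.3, -1.0]
opening: 0.478
grasp_force: 30.0
```

Emit:
move_arm(
  increments=[
    {"xyz":[0,0,0.8],"roll":0,"grip":20},
    {"xyz":[0,0,0],"roll":0,"grip":58},
    {"xyz":[0,0,0],"roll":0,"grip":58},
    {"xyz":[0,0,0],"roll":0,"grip":58},
    {"xyz":[0,0,0],"roll":0,"grip":58},
  ],
)

```text
time_s: 14.35
position: [0.5908, -0.3257, 0.011]
tcp_rot: [[0.067, 0.998, 0.0], [0.998, -0.067, -0.0], [-0.0, 0.0, -1.0]]
force: [-0.1, -0.1, -0.8]
opening: 0.573
grasp_force: 0.0
```

Emit:
move_arm(
  increments=[
    {"xyz":[0,0,-5],"roll":0,"grip":58},
    {"xyz":[0,0,-25],"roll":0,"grip":58},
    {"xyz":[0,0,-40],"roll":0,"grip":70},
    {"xyz":[0,0,-40],"roll":0,"grip":100},
    {"xyz":[0,0,-40],"roll":0,"grip":100},
  ],
)

```text
time_s: 14.77
position: [0.5902, -0.3253, 0.1623]
tcp_rot: [[0.067, 0.998, -0.001], [0.998, -0.067, 0.001], [0.001, -0.001, -1.0]]
force: [0.9, -0.5, -0.5]
opening: 0.726
grasp_force: 0.0
```

Run:
```python
from h import *
plan(410,120,200,27)
```

```text
at [ 590.2 -325.3  162.3] yaw 86.2 -> rot -59.2, n=13
[33.0, -16.0, -3.0] 0.079
[32.0, -19.0, -3.0] 0.079
[30.0, -21.0, -3.0] 0.079
[29.0, -23.0, -3.0] 0.079
[27.0, -26.0, -3.0] 0.079
[24.0, -28.0, -3.0] 0.079
[22.0, -30.0, -3.0] 0.079
[20.0, -31.0, -3.0] 0.079
[17.0, -33.0, -3.0] 0.079
[15.0, -34.0, -3.0] 0.079
[12.0, -35.0, -3.0] 0.079
[9.0, -35.0, -2.0] 0.079
[6.7, -36.4, -2.7] 0.079
```

Emit:
move_arm(
  increments=[
    {"xyz":[33,-16,-3],"roll":0.079,"grip":100},
    {"xyz":[32,-19,-3],"roll":0.079,"grip":100},
    {"xyz":[30,-21,-3],"roll":0.079,"grip":100},
    {"xyz":[29,-23,-3],"roll":0.079,"grip":100},
    {"xyz":[27,-26,-3],"roll":0.079,"grip":100},
  ],
)

```text
time_s: 15.18
position: [0.5209, -0.1527, 0.1766]
tcp_rot: [[0.45, 0.893, 0.001], [0.893, -0.45, -0.0], [0.0, 0.001, -1.0]]
force: [1.4, 0.5, 0.7]
opening: 0.989
grasp_force: 0.0
```

Emit:
move_arm(
  increments=[
    {"xyz":[24,-28,-3],"roll":0.079,"grip":100},
    {"xyz":[22,-30,-3],"roll":0.079,"grip":100},
    {"xyz":[20,-31,-3],"roll":0.079,"grip":100},
    {"xyz":[17,-33,-3],"roll":0.079,"grip":100},
    {"xyz":[15,-34,-3],"roll":0.079,"grip":100},
  ],
)

```text
time_s: 15.6
position: [0.4503, 0.0188, 0.1914]
tcp_rot: [[0.759, 0.651, 0.001], [0.651, -0.759, -0.0], [0.001, 0.001, -1.0]]
force: [0.4, 0.6, -0.1]
opening: 0.997
grasp_force: 0.0
```

Emit:
move_arm(
  increments=[
    {"xyz":[12,-35,-3],"roll":0.079,"grip":100},
    {"xyz":[9,-35,-2],"roll":0.079,"grip":100},
    {"xyz":[7,-36,-3],"roll":0.079,"grip":100},
    {"xyz":[0,0,0],"roll":0,"grip":100},
    {"xyz":[0,0,0],"roll":0,"grip":100},
  ],
)

```text
time_s: 16.02
position: [0.4101, 0.121, 0.1994]
tcp_rot: [[0.886, 0.464, 0.001], [0.464, -0.886, -0.0], [0.001, 0.001, -1.0]]
force: [-0.4, -0.4, -0.2]
opening: 0.996
grasp_force: 0.0
```

Run:
```python
from h import *
im,d,W,K,T=shot("wrist","w5.png"); z=W[...,2]
S=cv2.cvtColor(im,cv2.COLOR_RGB2HSV)[...,1]
for c in ((450,140),(593,319)):
    b=(z>.007)&(z<.018)&(np.hypot(W[...,0]-c[0]/1e3,W[...,1]-c[1]/1e3)<.06)
    if b.sum()>50: print("peg",b.sum(),rect(W[b]))
for r in bot.trace("peg_tray","wrist"): 
    P=W[r["mask"]]; P=P[np.isfinite(P[:,2])]; print("tray",r["conf"],rect(P))
plan(450,140,50,27)
```

```text
peg 1429 (array([450.3, 137. ]), (71.5, 17.9), 27.3)
tray 0.68 (array([415.9, 328.2]), (181.4, 111.2), 83.6)
at [411.6 119.2 199.2] yaw 27.4 -> rot -0.4, n=4
[11.0, -0.0, 37.0] 0.002
[11.0, -0.0, 37.0] 0.002
[11.0, -0.0, 38.0] 0.002
[10.6, -1.0, 37.2] 0.002
```

View pics/w5.png

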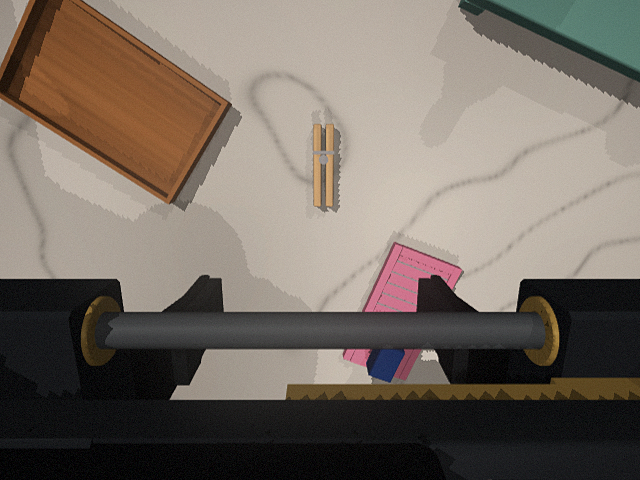

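Peg at px (324,165), its size matches, clear of the brown tray and the pink decoy.

Emit:
move_arm(
  increments=[
    {"xyz":[11,1,37],"roll":0.001,"grip":90},
    {"xyz":[11,1,37],"roll":0,"grip":80},
    {"xyz":[11,0,38],"roll":0,"grip":70},
    {"xyz":[10,1,37],"roll":0,"grip":60},
    {"xyz":[0,0,20],"roll":0,"grip":60},
  ],
)

```text
time_s: 16.53
position: [0.453, 0.135, 0.0263]
tcp_rot: [[0.89, 0.456, 0.0], [0.456, -0.89, -0.0], [0.0, 0.0, -1.0]]
force: [0.1, -0.6, -0.0]
opening: 0.705
grasp_force: 0.0
```

Emit:
move_arm(
  increments=[
    {"xyz":[0,0,14],"roll":0,"grip":60},
    {"xyz":[0,0,8],"roll":0,"grip":60},
    {"xyz":[0,0,3],"roll":0,"grip":60},
    {"xyz":[0,0,0],"roll":0,"grip":50},
    {"xyz":[0,0,0],"roll":0,"grip":50},
  ],
)

```text
time_s: 16.95
position: [0.4513, 0.136, 0.0053]
tcp_rot: [[0.889, 0.457, 0.001], [0.457, -0.889, 0.0], [0.001, 0.001, -1.0]]
force: [0.8, 0.1, 0.3]
opening: 0.538
grasp_force: 0.0
```

Run:
```python
from h import *
plan(450,137,3,27.3)
```

```text
at [451.3 136.    5.3] yaw 27.2 -> rot 0.1, n=1
[-0.7, -1.5, 2.3] -0.002
```

Emit:
move_arm(
  increments=[
    {"xyz":[-1,-1,2],"roll":0,"grip":5},
    {"xyz":[0,0,0],"roll":0,"grip":5},
    {"xyz":[0,0,0],"roll":0,"grip":5},
    {"xyz":[0,0,0],"roll":0,"grip":5},
    {"xyz":[0,0,0],"roll":0,"grip":5},
  ],
)

```text
time_s: 17.37
position: [0.4493, 0.1371, 0.0032]
tcp_rot: [[0.889, 0.458, 0.001], [0.458, -0.889, 0.0], [0.001, 0.0, -1.0]]
force: [-0.5, -0.1, -0.2]
opening: 0.21
grasp_force: 0.1
```

Emit:
move_arm(
  increments=[
    {"xyz":[0,0,0],"roll":0,"grip":5},
    {"xyz":[0,0,0],"roll":0,"grip":5},
    {"xyz":[0,0,0],"roll":0,"grip":5},
    {"xyz":[0,0,0],"roll":0,"grip":5},
  ],
)

```text
time_s: 17.7
position: [0.4493, 0.1371, 0.0031]
tcp_rot: [[0.889, 0.458, 0.001], [0.458, -0.889, 0.0], [0.001, 0.0, -1.0]]
force: [-1.1, 0.7, 5.6]
opening: 0.2
grasp_force: 30.0
```

Emit:
move_arm(
  increments=[
    {"xyz":[0,0,-8],"roll":0,"grip":5},
    {"xyz":[0,0,-20],"roll":0,"grip":5},
    {"xyz":[0,0,-30],"roll":0,"grip":5},
    {"xyz":[0,0,-30],"roll":0,"grip":5},
    {"xyz":[0,0,0],"roll":0,"grip":5},
  ],
)

```text
time_s: 18.12
position: [0.4519, 0.1373, 0.0951]
tcp_rot: [[0.889, 0.458, 0.009], [0.458, -0.889, 0.001], [0.008, 0.004, -1.0]]
force: [0.0, 0.4, -0.3]
opening: 0.202
grasp_force: 30.0
```

Run:
```python
from h import *
a=np.radians(-6.5); u=np.array([-np.sin(a),np.cos(a)])  # tray y axis (yaw 83.5)
for s in (-22,22): print((np.array([418,324.2])+s*u).round(1))
p=np.array([418,324.2])-22*u; plan(p[0],p[1],60,-6.5)
```

```text
[415.5 302.3]
[420.5 346.1]
at [451.9 137.3  95.1] yaw 27.3 -> rot -33.8, n=5
[9.0, -33.0, 7.0] 0.118
[5.0, -33.0, 7.0] 0.118
[1.0, -34.0, 7.0] 0.118
[-4.0, -34.0, 7.0] 0.118
[-7.1, -32.4, 7.1] 0.118
```

Emit:
move_arm(
  increments=[
    {"xyz":[9,-33,7],"roll":0.118,"grip":5},
    {"xyz":[5,-33,7],"roll":0.118,"grip":5},
    {"xyz":[1,-34,7],"roll":0.118,"grip":5},
    {"xyz":[-4,-34,7],"roll":0.118,"grip":5},
    {"xyz":[-7,-32,7],"roll":0.118,"grip":5},
  ],
)

```text
time_s: 18.53
position: [0.4118, 0.2973, 0.0564]
tcp_rot: [[0.995, -0.102, -0.001], [-0.102, -0.995, -0.0], [-0.001, 0.0, -1.0]]
force: [1.0, 0.1, -0.2]
opening: 0.2
grasp_force: 30.0
```

Emit:
move_arm(
  increments=[
    {"xyz":[0,0,0],"roll":0,"grip":5},
    {"xyz":[0,0,0],"roll":0,"grip":5},
    {"xyz":[0,0,0],"roll":0,"grip":5},
  ],
)

```text
time_s: 18.78
position: [0.4122, 0.2958, 0.0566]
tcp_rot: [[0.996, -0.094, -0.001], [-0.094, -0.996, -0.001], [-0.001, 0.001, -1.0]]
force: [-0.4, -0.9, -0.2]
opening: 0.2
grasp_force: 30.0
```

Run:
```python
from h import *
plan(415.5,302.3,7.5,-6.5)
im,d,W,K,T=shot("wrist","w6.png"); z=W[...,2]
b=(z>.0125)&(z<.022)&(W[...,1]>.215)&(W[...,1]<.43)&(W[...,0]<.53); P=W[b]; print("walls",rect(P),np.percentile(P,[1,99],axis=0).round(3).tolist())
```

```text
at [412.2 295.8  56.6] yaw -5.4 -> rot -1.1, n=2
[1.0, -3.0, 25.0] 0.01
[1.6, -3.8, 24.1] 0.01
walls (array([417.9, 322.2]), (169.3, 104.8), 83.3) [[0.404, 0.234, 0.013], [0.478, 0.406, 0.018]]
```

View pics/w6.png

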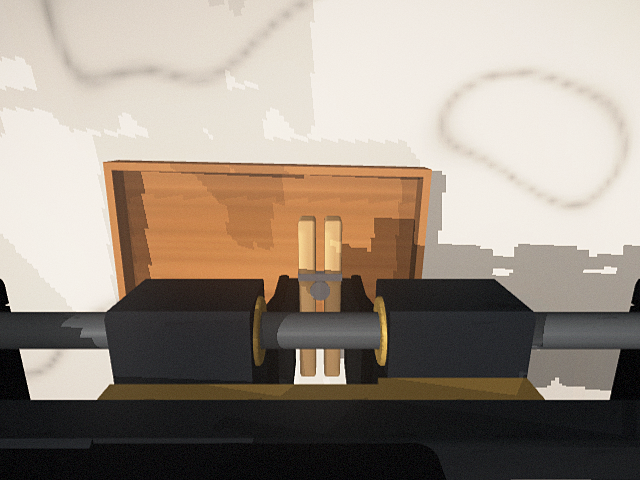

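The peg is held level over the brown tray (inner area px 120–420 × 175–300+), and the tray centre is confirmed at (418,322). I'll lower it.

Emit:
move_arm(
  increments=[
    {"xyz":[1,-3,20],"roll":0.01,"grip":5},
    {"xyz":[2,-4,14],"roll":0.01,"grip":5},
    {"xyz":[0,0,8],"roll":0,"grip":5},
    {"xyz":[0,0,4],"roll":0,"grip":5},
    {"xyz":[0,0,0],"roll":0,"grip":5},
  ],
)

```text
time_s: 19.25
position: [0.4161, 0.3015, 0.0103]
tcp_rot: [[0.993, -0.117, -0.002], [-0.117, -0.993, -0.001], [-0.002, 0.001, -1.0]]
force: [0.5, -0.6, -0.1]
opening: 0.203
grasp_force: 30.0
```

Emit:
move_arm(
  increments=[
    {"xyz":[0,0,1],"roll":0,"grip":5},
    {"xyz":[0,0,0],"roll":0,"grip":5},
    {"xyz":[0,0,0],"roll":0,"grip":5},
  ],
)

```text
time_s: 19.5
position: [0.4167, 0.3027, 0.0104]
tcp_rot: [[0.993, -0.116, 0.001], [-0.116, -0.993, 0.0], [0.001, -0.0, -1.0]]
force: [-0.7, 0.3, -0.5]
opening: 0.202
grasp_force: 30.0
```

Emit:
move_arm(
  increments=[
    {"xyz":[0,0,2],"roll":0,"grip":5},
    {"xyz":[0,0,1],"roll":0,"grip":5},
    {"xyz":[0,0,0],"roll":0,"grip":5},
    {"xyz":[0,0,0],"roll":0,"grip":5},
  ],
)

```text
time_s: 19.83
position: [0.4166, 0.3029, 0.0072]
tcp_rot: [[0.993, -0.115, 0.001], [-0.115, -0.993, 0.0], [0.001, -0.0, -1.0]]
force: [-0.1, -0.2, 3.0]
opening: 0.2
grasp_force: 30.0
```

Contact (3 N). Release, rise and go to the second peg.

Emit:
move_arm(
  increments=[
    {"xyz":[0,0,0],"roll":0,"grip":32},
    {"xyz":[0,0,0],"roll":0,"grip":32},
    {"xyz":[0,0,0],"roll":0,"grip":32},
    {"xyz":[0,0,0],"roll":0,"grip":32},
    {"xyz":[0,0,-4],"roll":0,"grip":32},
  ],
)

```text
time_s: 20.25
position: [0.4158, 0.3025, 0.0103]
tcp_rot: [[0.993, -0.116, -0.002], [-0.116, -0.993, -0.001], [-0.001, 0.001, -1.0]]
force: [-0.2, -0.3, -0.7]
opening: 0.314
grasp_force: 0.0
```

Emit:
move_arm(
  increments=[
    {"xyz":[0,0,-20],"roll":0,"grip":32},
    {"xyz":[0,0,-40],"roll":0,"grip":60},
    {"xyz":[0,0,-40],"roll":0,"grip":70},
    {"xyz":[0,0,-40],"roll":0,"grip":70},
    {"xyz":[0,0,-30],"roll":0,"grip":70},
  ],
)

```text
time_s: 20.67
position: [0.4168, 0.303, 0.1841]
tcp_rot: [[0.993, -0.115, 0.003], [-0.115, -0.993, 0.001], [0.003, -0.002, -1.0]]
force: [1.0, 0.6, -0.5]
opening: 0.538
grasp_force: 0.0
```

Run:
```python
from h import *
plan(550,335,180,-22.5)
```

```text
at [416.8 303.  184.1] yaw -6.6 -> rot -15.9, n=4
[32.0, -12.0, 1.0] 0.069
[31.0, -14.0, 1.0] 0.069
[30.0, -16.0, 1.0] 0.069
[29.7, -18.1, 1.1] 0.069
```

Emit:
move_arm(
  increments=[
    {"xyz":[32,-12,1],"roll":0.069,"grip":70},
    {"xyz":[31,-14,1],"roll":0.069,"grip":70},
    {"xyz":[30,-16,1],"roll":0.069,"grip":70},
    {"xyz":[30,-18,1],"roll":0.069,"grip":70},
    {"xyz":[0,0,0],"roll":0,"grip":70},
  ],
)

```text
time_s: 21.08
position: [0.5572, 0.3356, 0.1774]
tcp_rot: [[0.923, -0.385, 0.009], [-0.385, -0.923, 0.003], [0.007, -0.006, -1.0]]
force: [1.2, -0.4, -0.6]
opening: 0.696
grasp_force: 0.0
```

Emit:
move_arm(
  increments=[
    {"xyz":[0,0,0],"roll":0,"grip":70},
    {"xyz":[0,0,0],"roll":0,"grip":70},
  ],
)

```text
time_s: 21.25
position: [0.5484, 0.334, 0.1762]
tcp_rot: [[0.924, -0.382, -0.003], [-0.382, -0.924, -0.001], [-0.002, 0.002, -1.0]]
force: [-0.4, -0.9, 0.3]
opening: 0.697
grasp_force: 0.0
```

Run:
```python
from h import *
im,d,W,K,T=shot("wrist"); z=W[...,2]
b=(z>.007)&(z<.018)&(np.hypot(W[...,0]-.593,W[...,1]-.319)<.06); P=W[b]
print("peg",b.sum(),rect(P)); (c,_,a)=rect(P); plan(c[0],c[1],40,a)
```

```text
peg 1626 (array([594.3, 315.7]), (71.1, 17.9), -22.2)
at [547.9 334.1 176.4] yaw -22.4 -> rot 0.2, n=4
[12.0, -0.0, 34.0] -0.001
[13.0, -0.0, 34.0] -0.001
[12.0, -0.0, 34.0] -0.001
[12.9, -0.6, 34.4] -0.001
```

Emit:
move_arm(
  increments=[
    {"xyz":[12,0,34],"roll":0,"grip":60},
    {"xyz":[13,0,34],"roll":0,"grip":60},
    {"xyz":[12,0,34],"roll":0,"grip":60},
    {"xyz":[13,-1,34],"roll":0,"grip":60},
    {"xyz":[0,0,14],"roll":0,"grip":60},
  ],
)

```text
time_s: 21.72
position: [0.5945, 0.3145, 0.0227]
tcp_rot: [[0.924, -0.383, -0.005], [-0.383, -0.924, -0.002], [-0.004, 0.004, -1.0]]
force: [-0.5, -0.6, -0.6]
opening: 0.603
grasp_force: 0.0
```

Emit:
move_arm(
  increments=[
    {"xyz":[0,0,12],"roll":0,"grip":60},
    {"xyz":[0,0,8],"roll":0,"grip":50},
    {"xyz":[0,0,0],"roll":0,"grip":50},
    {"xyz":[0,0,0],"roll":0,"grip":50},
    {"xyz":[0,0,0],"roll":0,"grip":50},
  ],
)

```text
time_s: 22.13
position: [0.597, 0.3173, 0.0089]
tcp_rot: [[0.925, -0.381, 0.003], [-0.381, -0.925, 0.001], [0.002, -0.002, -1.0]]
force: [-0.3, 0.0, -0.1]
opening: 0.507
grasp_force: 0.0
```

Run:
```python
from h import *
plan(594.3,315.7,3.2,-22.2)
```

```text
at [597.  317.3   8.9] yaw -22.4 -> rot 0.2, n=1
[-1.9, 2.5, 5.7] -0.004
```

Emit:
move_arm(
  increments=[
    {"xyz":[-2,2,4],"roll":-0.004,"grip":50},
    {"xyz":[0,0,1.5],"roll":0,"grip":40},
    {"xyz":[0,0,0],"roll":0,"grip":30},
    {"xyz":[0,0,0],"roll":0,"grip":5},
    {"xyz":[0,0,0],"roll":0,"grip":5},
  ],
)

```text
time_s: 22.55
position: [0.5939, 0.3153, 0.0016]
tcp_rot: [[0.926, -0.378, 0.0], [-0.378, -0.926, 0.0], [0.0, -0.0, -1.0]]
force: [-0.1, -0.0, -0.2]
opening: 0.281
grasp_force: 0.0
```

Emit:
move_arm(
  increments=[
    {"xyz":[0,0,0],"roll":0,"grip":5},
    {"xyz":[0,0,0],"roll":0,"grip":5},
    {"xyz":[0,0,0],"roll":0,"grip":5},
    {"xyz":[0,0,0],"roll":0,"grip":5},
    {"xyz":[0,0,0],"roll":0,"grip":5},
  ],
)

```text
time_s: 22.97
position: [0.5939, 0.3153, 0.0015]
tcp_rot: [[0.926, -0.378, 0.0], [-0.378, -0.926, 0.0], [0.0, -0.0, -1.0]]
force: [-0.8, -1.0, 1.6]
opening: 0.206
grasp_force: 30.0
```

Emit:
move_arm(
  increments=[
    {"xyz":[0,0,0],"roll":0,"grip":5},
    {"xyz":[0,0,-8],"roll":0,"grip":5},
    {"xyz":[0,0,-20],"roll":0,"grip":5},
    {"xyz":[0,0,-30],"roll":0,"grip":5},
    {"xyz":[0,0,0],"roll":0,"grip":5},
  ],
)

```text
time_s: 23.38
position: [0.5974, 0.3167, 0.065]
tcp_rot: [[0.926, -0.378, 0.009], [-0.378, -0.926, 0.003], [0.008, -0.007, -1.0]]
force: [1.1, -0.7, 0.6]
opening: 0.206
grasp_force: 30.0
```

Run:
```python
from h import *
# first peg lies about (416.6,302.9); other slot 44 mm further along tray y
plan(421.5,346.5,60,-6.5)
```

```text
at [597.4 316.7  65. ] yaw -22.2 -> rot 15.7, n=5
[-35.0, 8.0, 1.0] -0.055
[-35.0, 6.0, 1.0] -0.055
[-35.0, 4.0, 1.0] -0.055
[-36.0, 2.0, 1.0] -0.055
[-35.7, -0.6, 1.0] -0.055
```

Emit:
move_arm(
  increments=[
    {"xyz":[-35,8,1],"roll":-0.055,"grip":5},
    {"xyz":[-35,6,1],"roll":-0.055,"grip":5},
    {"xyz":[-35,4,1],"roll":-0.055,"grip":5},
    {"xyz":[-36,2,1],"roll":-0.055,"grip":5},
    {"xyz":[-35,-1,1],"roll":-0.055,"grip":5},
  ],
)

```text
time_s: 23.8
position: [0.4168, 0.3453, 0.0546]
tcp_rot: [[0.994, -0.111, -0.0], [-0.111, -0.994, -0.0], [-0.0, 0.0, -1.0]]
force: [0.1, 0.5, -0.4]
opening: 0.204
grasp_force: 30.0
```

Emit:
move_arm(
  increments=[
    {"xyz":[0,0,0],"roll":0,"grip":5},
    {"xyz":[0,0,0],"roll":0,"grip":5},
    {"xyz":[0,0,0],"roll":0,"grip":5},
  ],
)

```text
time_s: 24.05
position: [0.4196, 0.3461, 0.0548]
tcp_rot: [[0.994, -0.112, 0.002], [-0.112, -0.994, 0.001], [0.002, -0.001, -1.0]]
force: [1.1, 0.6, -0.1]
opening: 0.201
grasp_force: 30.0
```

Run:
```python
from h import *
plan(420.5,346,6,-6.5)
im,d,W,K,T=shot("wrist"); z=W[...,2]
b=(z>.0115)&(z<.021)&(W[...,1]<.33)&(W[...,1]>.28)&(W[...,0]>.39)&(W[...,0]<.462); P=W[b]; print("peg1",b.sum(), len(P) and rect(P))
```

```text
at [419.6 346.1  54.8] yaw -6.4 -> rot -0.1, n=2
[0.0, -0.0, 24.0] 0.0
[0.9, -0.0, 24.8] 0.0
peg1 2498 (array([436.4, 298.8]), (58.7, 23.2), -14.4)
```

Emit:
move_arm(
  increments=[
    {"xyz":[1,0,20],"roll":0,"grip":5},
    {"xyz":[0,0,14],"roll":0,"grip":5},
    {"xyz":[0,0,8],"roll":0,"grip":5},
    {"xyz":[0,0,4],"roll":0,"grip":5},
    {"xyz":[0,0,0],"roll":0,"grip":5},
  ],
)

```text
time_s: 24.52
position: [0.4202, 0.345, 0.0075]
tcp_rot: [[0.994, -0.114, -0.001], [-0.114, -0.994, -0.0], [-0.001, 0.001, -1.0]]
force: [-0.5, 0.4, -0.5]
opening: 0.203
grasp_force: 30.0
```

Emit:
move_arm(
  increments=[
    {"xyz":[0,0,1],"roll":0,"grip":5},
    {"xyz":[0,0,0],"roll":0,"grip":5},
    {"xyz":[0,0,0],"roll":0,"grip":5},
  ],
)

```text
time_s: 24.77
position: [0.4201, 0.3456, 0.008]
tcp_rot: [[0.994, -0.113, 0.001], [-0.113, -0.994, 0.001], [0.001, -0.001, -1.0]]
force: [-0.7, -1.0, -0.1]
opening: 0.202
grasp_force: 30.0
```

Emit:
move_arm(
  increments=[
    {"xyz":[0,0,1.5],"roll":0,"grip":5},
    {"xyz":[0,0,1],"roll":0,"grip":5},
    {"xyz":[0,0,0],"roll":0,"grip":5},
    {"xyz":[0,0,0],"roll":0,"grip":5},
  ],
)

```text
time_s: 25.1
position: [0.4199, 0.3456, 0.0054]
tcp_rot: [[0.994, -0.112, 0.001], [-0.112, -0.994, 0.0], [0.001, -0.001, -1.0]]
force: [-0.3, 0.1, 4.9]
opening: 0.201
grasp_force: 30.0
```

Emit:
move_arm(
  increments=[
    {"xyz":[0,0,0],"roll":0,"grip":32},
    {"xyz":[0,0,0],"roll":0,"grip":32},
    {"xyz":[0,0,0],"roll":0,"grip":32},
    {"xyz":[0,0,0],"roll":0,"grip":32},
    {"xyz":[0,0,-4],"roll":0,"grip":32},
  ],
)

```text
time_s: 25.52
position: [0.419, 0.345, 0.0082]
tcp_rot: [[0.994, -0.113, -0.002], [-0.113, -0.994, -0.001], [-0.002, 0.001, -1.0]]
force: [-0.3, 0.1, -0.0]
opening: 0.314
grasp_force: 0.0
```

Emit:
move_arm(
  increments=[
    {"xyz":[0,0,-20],"roll":0,"grip":32},
    {"xyz":[0,0,-40],"roll":0,"grip":32},
    {"xyz":[0,0,-40],"roll":0,"grip":32},
    {"xyz":[-20,0,-40],"roll":0,"grip":32},
    {"xyz":[-20,0,-40],"roll":0,"grip":32},
  ],
)

```text
time_s: 25.93
position: [0.3829, 0.3494, 0.1853]
tcp_rot: [[0.993, -0.114, 0.001], [-0.114, -0.993, 0.001], [0.001, -0.001, -1.0]]
force: [0.1, 0.1, 0.5]
opening: 0.321
grasp_force: 0.0
```

Emit:
move_arm(
  increments=[
    {"xyz":[0,0,-30],"roll":0,"grip":32},
    {"xyz":[0,0,0],"roll":0,"grip":32},
    {"xyz":[0,0,0],"roll":0,"grip":32},
  ],
)

```text
time_s: 26.18
position: [0.3834, 0.3503, 0.2156]
tcp_rot: [[0.994, -0.112, 0.005], [-0.112, -0.994, 0.003], [0.004, -0.003, -1.0]]
force: [-0.5, 0.3, -0.4]
opening: 0.317
grasp_force: 0.0
```

Run:
```python
from h import *
im,d,W,K,T=shot("wrist","w7.png")
im2,d,W,K,T=shot("side","side2.png")
im3,d,W,K,T=shot("top","top3.png")
o=np.vstack([np.hstack([cv2.resize(im,(400,300)),cv2.resize(im3[120:360,120:520],(400,300))]),np.hstack([cv2.resize(im2[:, :],(400,300)),np.zeros((300,400,3),np.uint8)])])
cv2.imwrite("pics/fin.png",o[:,:,::-1])
```

```text
(no output)
```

View pics/fin.png

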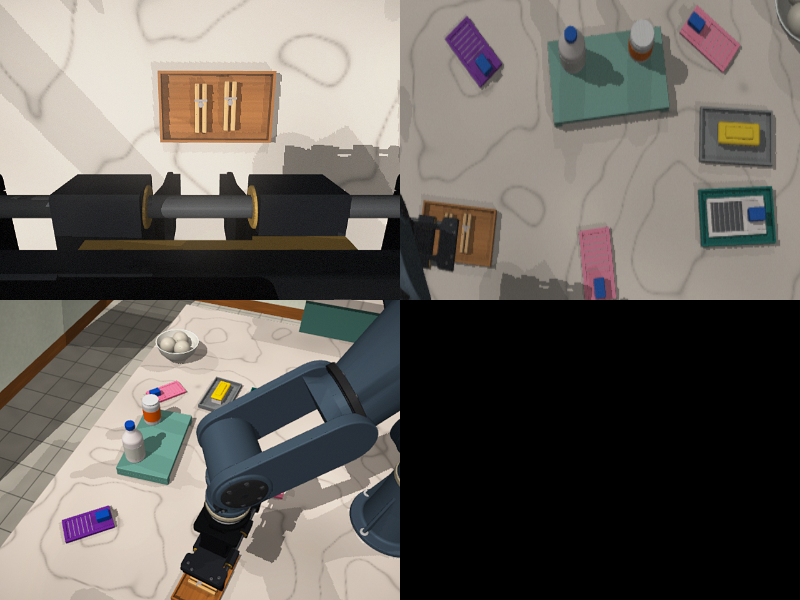

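The final views show both pegs side by side in the brown tray (wrist panel, (200,107) and (230,105)). The brush is in the grey tray, the filter is flat in the green tray, and the bottle and tin still stand on the shelf.

```bash
python3 -c "
from rig import bot
print(bot.hand_in())"
```

```text
the job is handed in; nothing more can be done
None
```

I handed the job in at about 26 s: both pegs are side by side in the brown tray, the brush is in the grey tray, and the filter, slid clear before lifting, is flat in the green tray; the bottle and tin still stand on the shelf.

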